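# Index a welding positioner and lock it

## Robot

A 6-joint arm with a two-finger parallel gripper is mounted at the origin on the work surface; the furniture and walls round the work are solid. World frame = base frame: x ahead of the robot, y to its left, z up, the work surface at z = 0. Lengths are in mm, angles in degrees, forces in N, time in s.
With the tool pointing down it reaches from about 300 to 950 mm from the base axis. Payload 3.1 kg.
Tool frame: the origin (TCP) lies on the centre line of the jaws, within the pads' length; the fingertips stand r.nose_length ahead of it and the grasp point (between the pads) lies 11 mm behind it (r.nose_length is the distance from the TCP to the fingertips, in mm); y points along the fingers, x is the direction in which the jaws open and shut, and the axes are right-handed (so a half turn about y gives the same grasp; the last joint's range is limited). The gripper opens to 85 mm and grips with 20 to 120 N. Pads are 22 mm wide; open, the fingers measure 114 mm over their backs; the gripper's body (76 mm by 85 mm) begins 54 mm behind the grasp point. The pads swing forward as they close: fully open they stand 13 mm farther back than shut.
Start: joints at [69.632, 17.653, 93.61, -0, 68.738, -3.994], TCP at [176.229, 599.646, 239.272] pointing down, gripper open.
Joint ranges: [-175.34, 175.34], [-45.06, 112.39], [2.9, 150.54], [-68.45, 248.45], [3.09, 151.38], [-168.51, 168.51]. Speed limits (degrees/s): [159.86, 159.86, 180, 180, 180, 180].

## Interface

Orientations are given as [roll, pitch, yaw] about the fixed x, y, z axes, in that order (R = Rz(yaw) Ry(pitch) Rx(roll)).
In Python, from rig import r gives the robot as it stands.
- The arm moves only by the tool drive_tool, never from a script. Its argument "steps" is a list of rows, each a list of 2 entries, a list of its own where there are three numbers: the shift along the tool's x, y, z in mm, then the turn about the tool's y in rad. A call has 1 to 8 rows; each row is the pose to reach, as a shift and turn from the pose commanded when the call began, along the tool's axes at that moment; what a row does not reach only later rows make up. A row lasts 1/12 s, in which the tool goes at most 41.7 mm and 7.16 degrees, less where a joint would pass 70% of its speed; a pose out of reach is approached as far as the arm can. A call with a gripper value outside its range is refused whole. "grip" is the opening, from 0 (shut) to 1 (fully open), set as the call begins (left out, the last holds). The fingers move at their own pace and stop on an object; the grip force is fixed at half the most. Time passes only in rows, so rows that repeat a pose let the fingers close. It gives the time, the measured TCP pose, the force and the opening at its end, in the units of the state.
- r.get_state(): the state, without advancing time (a new reading comes with each control period).
- r.capture(name): name is "scene" or "top"; returns a dict with "img" (400x640x3 uint8, red, green, blue), "range_z" (400x640 float32, mm along the optical axis (not along the pixel's ray), 0 where there is no reading), "intrinsics" (3x3 intrinsics, pixels), "k1" (the pictures are not rectified: a ray, as slopes to the right and down, at radius r is drawn at 1 + k1 r^2 times it, then the intrinsics apply), "extrinsics" (4x4, takes a point from world to camera coordinates). Camera axes: x right, y down, z forward; pixel columns grow to the right and rows downward; lengths in mm; the calibration is good to about 2 mm. A picture is of the moment at which its call begins.
- r.close_job(): hands the job in, once; it reports no verdict.
The state is a dict: "t": time; "qpos": joint angles; "joint_velocities": joint speeds; "joint_torque": joint torques, N m; "position": TCP position; "orientation": TCP orientation; "ft_force": force on the tool from outside, world axes, zero at the start; "moment": the same for the moment, N m; "width": finger opening in mm.
Only numpy, scipy, OpenCV 4.12 (cv2) and the standard library are available. Lean on these libraries where they do the work, as an engineer would, in place of code of your own. Each camera call takes 0.05 s, during which the arm holds its last target. There are 200 camera calls.

## Task

The square tube on the small welding positioner is ready for its last stud: turn the notched steel wheel by its rim until the notch is at the very top, right under the index pin, which also brings the tube's bare face up. Then push the black knob fully down so that the pin locks in the notch, and let go. Leave the tools lying around it where they are.

Things in the scene. Friction and masses are not known exactly. Their poses are not given: they have to be found in the camera images.
- index_stand: Grey steel stand fixed to the table; place and yaw vary. Origin on the table, right under the wheel's middle; z up, x away from the robot (give or take the yaw), y along the axle. Base 250 x 130 x 12 (x -100 to 150). Two cheeks carry the axle: 12 thick, inner faces at y +-24, up to 52 wide in x, top at z 130. Behind the wheel a post 30 x 36 at x 118 carries an arm over the wheel.
- bracket_nose (a point): Front lower edge of the stand's overhead arm, 22 nearer the robot than the axle. Arm: 36 wide, z 215 to 235, back to the post; with a bush (diameter 24, z 205 to 245) for the pin over the axle. It bars the rim from straight above. The near upper quarter of the rim, 25 to 80 degrees from the top, is free for a gripper leaning back to the robot 30 to 45 degrees.
- wheel (a joint): Angle (rad) of the upright wheel, right-handed about the stand's y axis. 0 or a whole turn = notch at top; growing = the near side of the rim moves up, the top goes away from the robot. No stops, turns both ways. At the start the notch is in the lower half. Bearing friction is light (about 0.02 N m): it stays where left, but a knock turns it.
- axle_mid (a point): Centre of the steel wheel, 115 above the table; fixed to the stand. Wheel: diameter 150, 20 thick (y -10 to 10), smooth flat faces from 40 off the axle out to the rim, so that it can be pinched across its faces or rubbed on the rim. Nearer in are a hub (diameter 40, 30 thick) and bolt heads standing 3 proud.
- notch (a point): Middle of the mouth of the wheel's only notch, at the rim, 75 from the axle. The notch runs across the whole 20 thickness of the rim, is about 23 wide along the rim and 14 deep. Turns with the wheel.
- rim_top (a point): Topmost point of the rim, straight under the pin, 190 above the table, where the notch must come. Fixed to the stand.
- bare_face (a point): Middle of the bare face of the workpiece, a 50 mm square aluminium tube on the wheel's shaft outside the cheek on the +y side (y 49 to 119). The other three faces each bear a copper stud 18 long. The bare face looks the same way as the notch and turns with the wheel.
- plunger (a joint): Travel (m) of the vertical index pin: 0 raised, 0.016 fully down on its stop. Pin 12 in diameter, round end, 3 above the rim when raised. It stops on the rim after 3 mm unless the notch is below it; it goes fully down when the notch is within about 4 mm of straight below. It stays where it is left; pushing takes about 3 N until the stop.
- knob_top (a point): Centre of the top of the black round knob on the pin (diameter 32, 16 high). 278 above the table raised, 262 fully down; top face flat, z up.
- hold_weight: Bystander: dark cast iron weight with a loop, 35 x 55 x 71, standing on the table beside the stand. Origin at the middle of its underside.
- pliers_long: Bystander: long-nose pliers lying flat, 64 x 169 x 15. Origin at the middle of the underside.
- tape_roll: Bystander: roll of tape lying flat, diameter 91, 24 high. Origin at the middle of the underside.

How it is judged (in metres and radians):
On the way, in this order (a step that is already met when the one before it is completed fails the run):
1. the notch is brought to the top of the wheel, under the pin (within 8 mm) (distance between notch and rim_top below 0.008 m), for 0.2 s.
2. the pin is pushed down into the notch (at least 13 of its 16 mm) (value of joint plunger above 0.013 m), for 0.2 s.
At the end, for the whole second after the job is handed in: The notch is within 8 mm of the top of the wheel, the pin is at least 13 mm down (of 16) in it, and the wheel is at rest (distance between notch and rim_top below 0.008 m and value of joint plunger above 0.013 m and velocity of joint wheel between -0.1 and 0.1 rad/s); the robot touches nothing.
It fails at once if the iron weight was pushed more than 30 mm from its place (distance of hold_weight from where it was at the start of the episode above 0.03 m).
It fails at once if the pair of pliers was pushed more than 30 mm from its place (distance of pliers_long from where it was at the start of the episode above 0.03 m).
It fails at once if the tape roll was pushed more than 30 mm from its place (distance of tape_roll from where it was at the start of the episode above 0.03 m).
It also fails if it takes over 72 s, if anything falls off the work surface, if the arm or the gripper's body presses on something with over 40 N, if the wrist force passes 120 N, or if a joint passes its speed limit or range.

## Working session

There is one attempt and no reset: what is moved stays moved. The work goes in short steps, Python scripts to look and compute and a tool call to move; the robot and the scene stay as the last step left them, time stands still between calls to the robot, and variables do not carry over. Pictures are saved under pics/ and viewed, about 8 in all and at most 12, crops included, and the job is handed in when it is done.

Besides the shell and the picture viewer there is one more tool, called after "Emit:" in YAML: its name, and indented under it one key for each argument. drive_tool: Moves the arm, as the interface text tells. Its arguments: {"type":"object","properties":{"steps":{"type":"array"},"grip":{"type":"number"}},"required":["steps"]}

```bash
mkdir -p pics; ls
cat > h.py <<'E'
import numpy as np,cv2
from rig import r
from scipy.spatial.transform import Rotation as Ro
def snap(n,f):
    c=r.capture(n); np.savez('pics/'+f+'.npz',**{k:np.array(v) for k,v in c.items()})
    cv2.imwrite('pics/'+f+'.png',c['img'][:,:,::-1]); return c
def ray(c,u,v):
    K=np.array(c['intrinsics']);E=np.array(c['extrinsics']);k=float(c['k1'])
    d=np.array([(u-K[0,2])/K[0,0],(v-K[1,2])/K[1,1]]);p=d.copy()
    for _ in range(20): p=d/(1+k*(p@p))
    R=E[:3,:3];return -R.T@E[:3,3],R.T@np.array([p[0],p[1],1.])
def at(c,u,v): # by depth
    o,d=ray(c,u,v); return o+d*c['range_z'][int(v),int(u)]
def onz(c,u,v,z):
    o,d=ray(c,u,v); return o+d*(z-o[2])/d[2]
def proj(c,P):
    K=np.array(c['intrinsics']);E=np.array(c['extrinsics']);q=E[:3,:3]@P+E[:3,3]
    s=q[:2]/q[2];s=s*(1+float(c['k1'])*(s@s));return K[0,0]*s[0]+K[0,2],K[1,1]*s[1]+K[1,2]
E
python3 - <<'E'
from h import *
for n in('scene','top'):
    c=snap(n,n+'0');E=np.array(c['extrinsics']);print(n,-E[:3,:3].T@E[:3,3],E[2,:3],c['k1'])
print(r.get_state(),r.nose_length)
E
```

```text
pics
scene [-156.88145947 -705.10527422  931.54097278] [ 0.54430127  0.62369796 -0.56101424] 0.036174497722695334
top [ 347.350108    140.98506529 1538.43599939] [ 0.16661754 -0.00452612 -0.98601121] 0.04007944425345854
{'t': 0.1, 'qpos': array([ 6.96328687e+01,  1.77010369e+01,  9.36827785e+01,  2.57311842e-04,
        6.87367223e+01, -3.99366065e+00]), 'joint_velocities': array([-0.02877955, -0.10312121, -0.22839021, -0.02942879, -0.00936364,
       -0.02162005]), 'joint_torque': array([-4.52740069e-04, -4.16407835e+01, -2.77643198e+01, -3.80847678e-05,
        3.93005743e-03,  1.59166513e-05]), 'position': array([175.95703953, 598.95767627, 238.14077138]), 'orientation': array([-89.99136599,   0.12022835,  73.62644487]), 'ft_force': array([ 0.00668542, -0.68617862, -0.18441617]), 'moment': array([-0.01300304, -0.04239581, -0.01454184]), 'width': 85.74347282381638} 8.0
```

```bash
python3 -c "
import cv2,numpy as np
a=cv2.imread('pics/scene0.png');b=cv2.imread('pics/top0.png')
print(a.shape)"
```

```text
(400, 640, 3)
```

View pics/scene0.png

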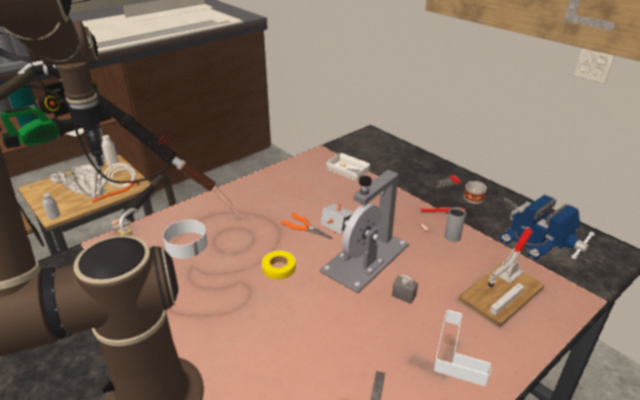

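View pics/top0.png

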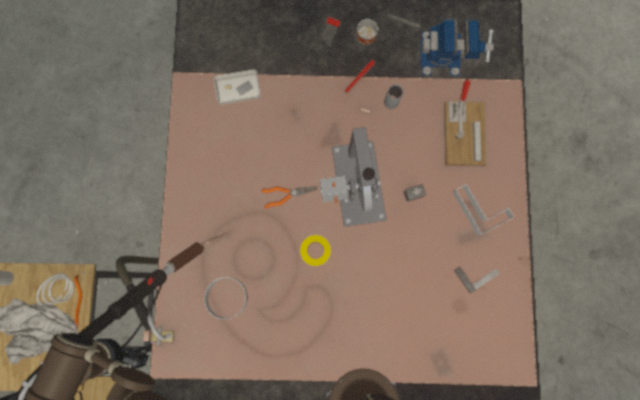

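The scene view shows the stand with its wheel at about (365,235) and the knob at (366,183). In the top view the stand is at (360,180) and the knob at (369,174). The tape, the pliers and the weight lie around it. Next I measure the knob across both views and enlarge the crops.

Run:
```python
from h import *
L=lambda f:dict(np.load(f'pics/{f}.npz'))
s,t=L('scene0'),L('top0')
def blob(c,x0,x1,y0,y1,th=60):
    g=c['img'][y0:y1,x0:x1].max(2); m=(g<th).astype(np.uint8)
    n,l,st,ce=cv2.connectedComponentsWithStats(m)
    for i in range(1,n):
        if st[i,4]>15: print(st[i]+[x0,y0,0,0,0],ce[i]+[x0,y0])
blob(s,350,385,170,205);blob(t,355,385,160,190)
for n,p in(('s',(365,181)),('t',(369,174))):
    c=s if n=='s' else t; print(n,at(c,*p),onz(c,*p,278))
a=s['img'][160:300,300:430,::-1];b=t['img'][115:235,290:430,::-1]
cv2.imwrite('pics/crop.png',np.vstack([cv2.resize(a,(520,560),interpolation=2)]))
cv2.imwrite('pics/cropt.png',cv2.resize(b,(700,600),interpolation=2))
```

```text
[360 177  11   9  83] [364.97590361 180.90361446]
[364 169  10   8  40] [368.375 172.6  ]
s [603.15895749   6.11778063 277.09105489] [602.10336102   5.12998508 278.        ]
t [607.14872616  14.44598065 278.08933061] [607.16714012  14.43701183 278.        ]
```

View pics/crop.png

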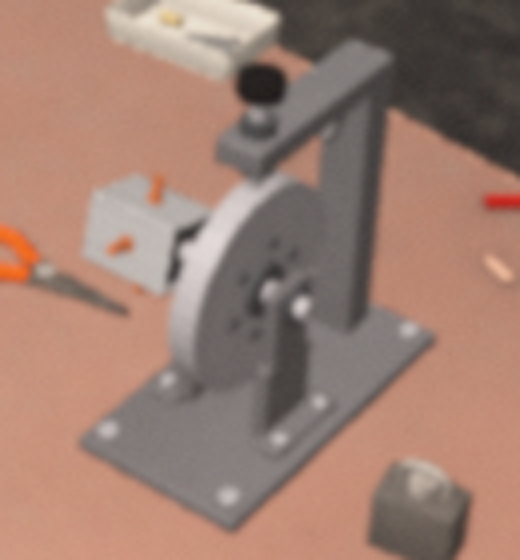

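View pics/cropt.png

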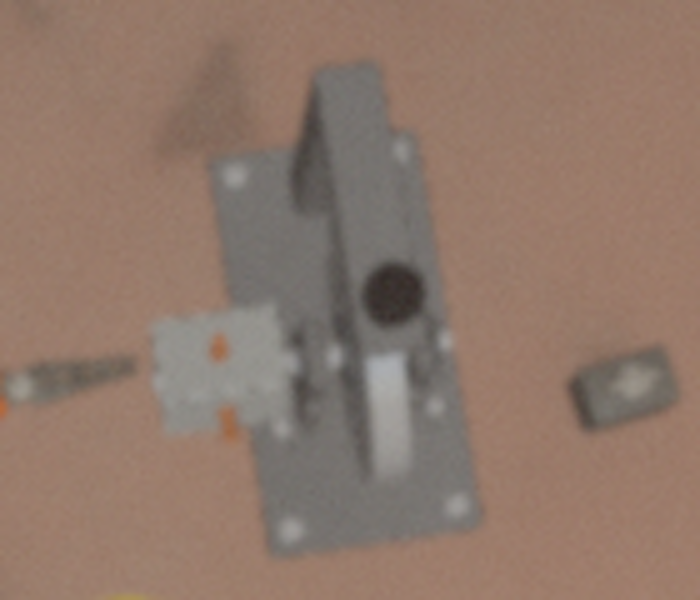

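The crops show two studs on the tube, one on the top face and one on the near face, so the bare face and the notch point away and down. Next I take the stand frame from the base corners and the wheel angle from depth on the tube faces.

Run:
```python
from h import *
L=lambda f:dict(np.load(f'pics/{f}.npz'))
s,t=L('scene0'),L('top0')
T=lambda u,v:(290+u/5-.4,115+v/5-.4)
C=np.array([onz(t,*T(*p),12)[:2] for p in((212,158),(412,133),(482,522),(270,556))]) # far-left, far-right, near-right, near-left
print('top corners',C.round(1))
S=lambda u,v:(300+u/4-.4,160+v/4-.4)
Cs=np.array([onz(s,*S(*p),12)[:2] for p in((435,338),(233,530),(80,440))]) # far-right, near-right, near-left
print('scene corners',Cs.round(1))
for n,D in(('t',C),):
    ax=(D[0]+D[1]-D[2]-D[3])/2; yaw=np.arctan2(ax[1],ax[0]);x=np.array([np.cos(yaw),np.sin(yaw)])
    print(n,'len',np.linalg.norm(ax),'wid',np.linalg.norm(D[0]-D[1]),np.linalg.norm(D[2]-D[3]),'yaw',np.degrees(yaw),'O',D.mean(0)-25*x)
ax=Cs[0]-Cs[1];yaw2=np.arctan2(ax[1],ax[0]);x2=np.array([np.cos(yaw2),np.sin(yaw2)])
print('s len',np.linalg.norm(ax),'yaw',np.degrees(yaw2),'wid',np.linalg.norm(Cs[1]-Cs[2]),'O',(Cs[0]+Cs[2])/2-25*x2)
O=D.mean(0)-25*x;R=np.array([[x[0],x[1]],[-x[1],x[0]]])
for c,n,(u0,u1,v0,v1) in((s,'s',(315,358,195,240)),(t,'t',(310,355,170,210))):
    P=np.array([at(c,u,v) for v in range(v0,v1) for u in range(u0,u1)]);px=np.array([(u,v) for v in range(v0,v1) for u in range(u0,u1)])
    q=np.c_[(P[:,:2]-O)@R.T,P[:,2]]
    m=(q[:,1]>54)&(q[:,1]<114)&(q[:,2]>60)&(np.hypot(q[:,0],q[:,2]-115)<60)
    q=q[m]; print(n,m.sum())
    # xz outline: for bins of angle about the axle, median radius
    a=np.degrees(np.arctan2(q[:,0],q[:,2]-115));rr=np.hypot(q[:,0],q[:,2]-115)
    for b in range(-180,180,10):
        k=(a>=b)&(a<b+10)
        if k.sum()>3: print(b,k.sum(),np.percentile(rr[k],[10,50,90]).round(1))
    if n=='s': # orange studs
        pass
    pp=px[m];im=c['img'][pp[:,1],pp[:,0]].astype(int)
    o=im[:,0]-im[:,2]>70
    print('orange',np.c_[pp[o],q[o],a[o]].round(0).astype(int)[:30])
```

```text
top corners [[746.2 101.7]
 [764.9 -20.8]
 [525.8 -64. ]
 [502.4  62.6]]
scene corners [[764.5 -26.1]
 [521.1 -68.1]
 [502.5  59.3]]
t len 244.9557962073737 wid 123.92792910463884 128.73837354711705 yaw 9.678889196864127 O [610.19140337  15.68286938]
s len 247.04021823424463 yaw 9.806412305141986 wid 128.78957146982725 O [608.87019476  12.35492685]
s 508
-130 22 [30.  32.2 33.5]
-120 37 [24.9 29.3 33.1]
-110 36 [23.7 27.2 29.2]
-100 24 [21.  24.  25.7]
-90 20 [19.9 23.5 26.2]
-80 35 [21.7 25.3 38.9]
-70 31 [21.2 23.4 26.5]
-60 29 [22.3 24.8 27.3]
-50 36 [24.3 27.  29. ]
-40 50 [25.3 31.3 34.8]
-30 29 [28.  30.8 33.9]
-20 15 [26.  28.1 30. ]
-10 17 [24.5 25.9 28.2]
0 19 [23.5 25.9 35.2]
10 29 [23.  27.1 41.9]
20 12 [23.9 24.8 33.4]
30 18 [19.1 26.3 28.2]
40 14 [27.8 28.8 31. ]
50 21 [28.4 32.1 34.4]
60 5 [14.6 33.9 36.9]
orange [[338 204  10  86 157  14]
 [339 204  11  84 158  14]
 [338 205   6  83 157   8]
 [339 205   9  82 156  13]
 [340 205  12  81 155  16]
 [338 206   7  84 153  11]
 [339 206   6  80 155   9]
 [340 206  14  82 150  21]
 [338 207   7  84 150  11]
 [339 207   7  81 
[... 687 characters left out ...]
4.  26.9 43.1]
-70 19 [23.9 26.7 34.4]
-60 14 [25.1 26.8 27.8]
-50 18 [27.8 29.3 30.9]
-40 36 [28.7 32.6 35. ]
-30 46 [26.7 30.9 35.4]
-20 40 [24.4 28.1 32.2]
-10 34 [20.8 25.  27.9]
0 28 [20.2 24.9 29.6]
10 37 [20.1 24.1 39.2]
20 23 [21.5 23.9 26.7]
30 36 [22.3 26.5 29.3]
40 31 [25.2 29.5 32.8]
50 52 [23.7 30.2 33.8]
60 6 [29.  32.6 33.4]
orange [[333 183  10  85 152  14]
 [333 184   8  85 148  13]
 [334 184   6  82 154   9]
 [333 185   6  85 143  12]
 [334 185   5  82 143  11]
 [335 198 -28  84 124 -72]
 [335 199 -32  84 128 -67]
 [335 200 -34  85 124 -74]
 [336 200 -35  82 130 -67]
 [335 201 -37  85 125 -75]
 [336 201 -38  83 128 -71]
 [335 202 -40  86 129 -70]
 [336 202 -40  83 128 -72]]
```

Run:
```python
from h import *
L=lambda f:dict(np.load(f'pics/{f}.npz'))
s,t=L('scene0'),L('top0')
O=np.array([608.8,14]);yw=np.radians(9.7);x=np.array([np.cos(yw),np.sin(yw)]);R=np.array([x,[-x[1],x[0]]])
W=lambda p:np.r_[O+R.T@np.array(p[:2]),p[2]]
for a in(-165,-75,15,105):
    print(a,[np.round(proj(s,W((k*np.sin(np.radians(a)),84,115+k*np.cos(np.radians(a))))),1) for k in(25,43)])
im=s['img'].astype(int);o=(im[...,0]-im[...,2]>60)&(im[...,0]>150)
v,u=np.nonzero(o[226:240,325:350]);print('orange px',np.c_[u+325,v+226][:20].tolist(),im[232,334],im[228,325])
# rim strip
for v in(188,192,196,200,204,208):
    row=t['img'][v,350:385].astype(int).sum(1)
    k=np.nonzero(row>row.max()-110)[0]+350
    P=np.array([at(t,uu,v) for uu in k]);q=np.c_[(P[:,:2]-O)@R.T,P[:,2]]
    print(v,k.min(),k.max(),q.mean(0).round(1),np.hypot(q[:,0],q[:,2]-115).mean().round(1))
st=r.get_state();Rt=Ro.from_euler('xyz',st['orientation'],degrees=True).as_matrix()
print(st['position'],W((-72,0,240)),(W((-72,0,240))-st['position'])@Rt, 'yaw',st['orientation'])
print('via',(W((-140,0,240))-st['position'])@Rt)
```

```text
-165 [array([334.5, 227.2]), array([333.4, 233.1])]
-75 [array([330.7, 221.3]), array([326.6, 222.9])]
15 [array([337.8, 210.8]), array([339. , 204.7])]
105 [array([341.5, 216.9]), array([345.2, 215.4])]
orange px [[325, 228], [326, 228], [325, 229], [326, 229], [327, 229], [328, 229], [325, 230], [326, 230], [327, 230], [328, 230], [329, 230], [330, 230], [325, 231], [326, 231], [327, 231], [328, 231], [329, 231], [330, 231], [331, 231], [332, 231]] [188 125  98] [193 143 123]
188 363 370 [-21.    1.1 185. ] 73.1
192 364 370 [-31.5   1.1 181.7] 73.8
196 364 384 [-33.7 -22.3 105.9] 85.3
200 364 384 [-47.8  -8.5 136.1] 82.1
204 364 384 [-52.4 -26.2  71.7] 97.0
208 350 384 [-57.4  -9.4  40.4] 107.2
[175.95703953 598.95767627 238.14077138] [537.82935023   1.86876467 240.        ] [-470.86503232   -0.94886116 -515.51470913] yaw [-89.99136599   0.12022835  73.62644487]
via [-500.75264192   -0.87694128 -454.43504296]
```

The orange spot at (334,232) matches a stud at -165°, so the notch sits at about 105°. The wheel has to turn about -105°, with the near rim moving down. First I move to a point in front of the wheel.

Emit:
drive_tool:
  steps:
    - [[-20,0,-18],0]
    - [[-47,0,-43],0]
    - [[-74,0,-67],0]
    - [[-101,0,-92],0]
    - [[-128,0,-116],0]
    - [[-155,0,-141],0]
    - [[-182,0,-165],0]
    - [[-209,0,-190],0]
  grip: 0.6

```text
t: 0.77
position: [299.6, 343.7, 238.8]
orientation: [-90.0, 0.0, 73.7]
ft_force: [0.6, -1.2, -0.6]
width: 51.2
```

Emit:
drive_tool:
  steps:
    - [[-27,0,-24],0]
    - [[-54,0,-49],0]
    - [[-81,0,-73],0]
    - [[-108,0,-98],0]
    - [[-135,0,-122],0]
    - [[-162,0,-147],0]
    - [[-189,0,-171],0]
    - [[-216,0,-196],0]

```text
t: 1.43
position: [426.7, 81.3, 239.1]
orientation: [-90.0, -0.0, 73.6]
ft_force: [-0.6, 0.1, 0.4]
width: 51.4
```

Emit:
drive_tool:
  steps:
    - [[-25,0,-22],-0.1]
    - [[-50,0,-45],-0.2]
    - [[-75,0,-68],-0.3]
    - [[-75,0,-68],-0.4]
    - [[-75,0,-68],-0.455]
    - [[-75,0,-68],-0.455]
    - [[-75,0,-68],-0.455]

```text
t: 2.02
position: [470.5, -8.2, 238.8]
orientation: [-89.9, -0.0, 99.6]
ft_force: [0.3, -0.2, -0.1]
width: 51.4
```

```bash
cat >> h.py <<'E'
O=np.array([608.8,14]);yw=np.radians(9.7);x=np.array([np.cos(yw),np.sin(yw)]);R=np.array([x,[-x[1],x[0]]])
W=lambda p:np.r_[O+R.T@np.array(p[:2]),p[2]]
def to(p):
    st=r.get_state();Rt=Ro.from_euler('xyz',st['orientation'],degrees=True).as_matrix()
    P=st['position'];print('t',round(st['t'],1),'standframe',(R@(P[:2]-O)).round(1),P[2].round(1),'ori',st['orientation'].round(1),'F',st['ft_force'].round(1),'w',round(st['width'],1));print('shift',((W(p)-P)@Rt).round(1))
E
python3 -c "
from h import *
to((-74,1,240))"
```

```text
t 2.0 standframe [-140.1    1.5] 238.8 ori [-89.9  -0.   99.6] F [ 0.3 -0.2 -0.1] w 51.4
shift [ -0.3  -1.3 -66.1]
```

Emit:
drive_tool:
  steps:
    - [[0,20,0],0]
    - [[0,45,0],0]
    - [[0,70,0],0]
    - [[0,90,-8],0]
    - [[0,90,-24],0]
    - [[0,90,-40],0]
    - [[0,90,-50],0]
    - [[0,90,-55],0]

```text
t: 2.68
position: [526.4, 1.8, 149.5]
orientation: [-90.1, 0.0, 99.7]
ft_force: [0.4, -0.4, 0.5]
width: 51.3
```

Emit:
drive_tool:
  steps:
    - [[0,0,-4],0]
    - [[0,0,-8],0]
    - [[0,0,-11],0]
    - [[0,0,-11],0]

```text
t: 3.02
position: [536.2, 3.1, 149.6]
orientation: [-90.0, 0.0, 99.7]
ft_force: [0.0, -1.1, 0.6]
width: 51.2
```

Run:
```python
from h import *
c=snap('scene','s1');d=snap('top','t1')
cv2.imwrite('pics/c1.png',np.hstack([cv2.resize(c['img'][110:300,290:440,::-1],(420,532),interpolation=2),cv2.resize(d['img'][120:270,310:417,::-1],(380,532),interpolation=2)]))
to((-74,1,148))
```

```text
t 3.1 standframe [-74.1   1.5] 149.3 ori [-90.   -0.   99.7] F [-1.5  0.   0.1] w 51.1
shift [-0.5  1.3 -0.1]
```

View pics/c1.png

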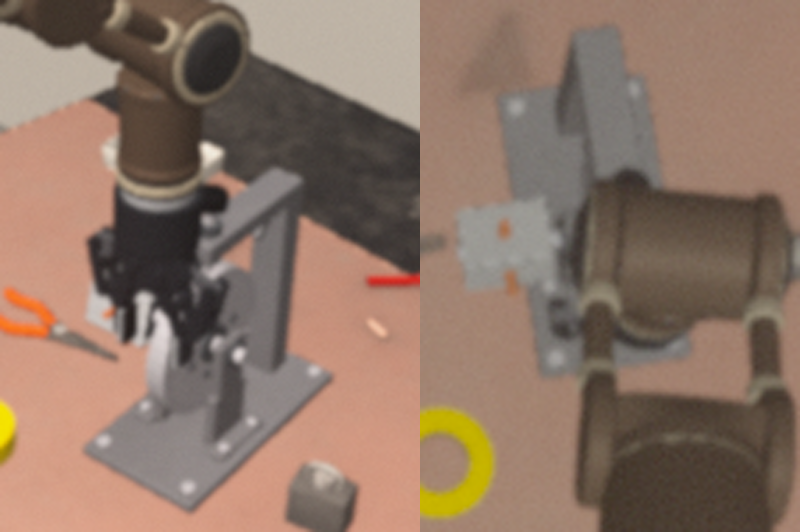

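The gripper straddles the rim, and its body is close to the knob and bracket. I check the clearance with the depth data before going down.

Run:
```python
from h import *
c=dict(np.load('pics/s1.npz'));c0=dict(np.load('pics/scene0.npz'))
ch=np.abs(c['img'].astype(int)-c0['img']).sum(2)>60
Q=[]
for v in range(110,260):
    for u in range(300,400):
        if ch[v,u] and c['range_z'][v,u]>0:
            p=at(c,u,v);Q.append(np.r_[R@(p[:2]-O),p[2]])
Q=np.array(Q)
for z in range(140,480,20):
    k=(Q[:,2]>=z)&(Q[:,2]<z+20)&(Q[:,1]<80)
    if k.sum()>3:print(z,k.sum(),'x',np.percentile(Q[k,0],[2,50,95,99]).round(0),'y',np.percentile(Q[k,1],[2,98]).round(0))
```

```text
140 47 x [-87. -78. -58.   8.] y [-37.  46.]
160 108 x [-88. -79. -27.  25.] y [-38.  40.]
180 178 x [-89. -81. -23.   3.] y [-55.  57.]
200 251 x [-92. -84. -62. -18.] y [-60.  60.]
220 273 x [-94. -86. -66. -16.] y [-63.  65.]
240 301 x [-95. -84. -68. -64.] y [-66.  66.]
260 136 x [-112.  -98.  -68.  -60.] y [-36.  22.]
280 226 x [-113. -104.  -70.  -61.] y [-36.  24.]
300 278 x [-113. -102.  -74.  -68.] y [-35.  28.]
320 136 x [-110.  -98.  -74.  -62.] y [-33.  19.]
340 233 x [-110. -101.  -68.  -57.] y [-34.  23.]
360 230 x [-109. -101.  -73.  -60.] y [-33.  22.]
380 169 x [-110. -103.  -75.  -68.] y [-32.  22.]
400 6 x [-108. -102.  -73.  -72.] y [-32.  26.]
420 134 x [-113. -100.  -88.  -84.] y [-59.  56.]
440 311 x [-121. -107.  -77.  -55.] y [-64.  50.]
460 352 x [-131. -106.  -60.  -52.] y [-64.  28.]
```

Emit:
drive_tool:
  steps:
    - [[0,5,-2],0]
    - [[0,10,-3],0]
    - [[0,10,-3],0]

```text
t: 3.37
position: [537.9, 3.6, 137.9]
orientation: [-89.9, -0.0, 99.7]
ft_force: [-0.2, 0.2, 0.0]
width: 51.0
```

Emit:
drive_tool:
  steps:
    - [[0,0,0],0]
    - [[0,0,0],0]
    - [[0,0,0],0]
    - [[0,0,0],0]
    - [[0,0,0],0]
    - [[0,0,0],0]
  grip: 0

```text
t: 3.87
position: [538.8, 3.0, 139.4]
orientation: [-90.0, 0.1, 99.7]
ft_force: [-0.7, -3.4, 1.4]
width: 18.3
```

Emit:
drive_tool:
  steps:
    - [[0,4,0],0]
    - [[0,8,0],0]
    - [[0,13,0],0]
    - [[0,18,0],0]
    - [[0,24,0],0]
    - [[0,30,0],0]
    - [[0,36,0],0]
    - [[0,40,0],0]

```text
t: 4.53
position: [533.7, 2.2, 98.3]
orientation: [-89.3, 0.0, 99.8]
ft_force: [-14.7, -7.0, 16.1]
width: 17.9
```

```bash
cat >> h.py <<'E'
def ang(c):
    n=c; best=[]
    o=(c['img'][...,0].astype(int)-c['img'][...,2]>70)&(c['range_z']>0)
    out=[]
    for v,u in zip(*np.nonzero(o)):
        p=at(c,u,v);q=np.r_[R@(p[:2]-O),p[2]]
        rr=np.hypot(q[0],q[2]-115)
        if 70<q[1]<98 and 28<rr<48: out.append(np.degrees(np.arctan2(q[0],q[2]-115)))
    h=np.sort(out)
    g=np.split(h,np.nonzero(np.diff(h)>25)[0]+1) if len(h) else []
    print('stud angles',[(len(a),np.median(a).round(1)) for a in g])
E
python3 - <<'E'
from h import *
ang(dict(np.load('pics/scene0.npz')));ang(dict(np.load('pics/top0.npz')))
ang(snap('scene','s2'));ang(snap('top','t2'));to((-70,1,95))
E
```

```text
stud angles [(4, np.float64(-163.8)), (1, np.float64(-127.9)), (10, np.float64(-72.8)), (17, np.float64(15.4))]
stud angles [(8, np.float64(-70.5)), (5, np.float64(14.9))]
stud angles []
stud angles [(11, np.float64(-103.5)), (2, np.float64(-10.7))]
t 4.6 standframe [-75.9   1. ] 97.7 ori [-89.3  -0.   99.8] F [-8.2 -7.5  3.9] w 18.1
shift [-0.   2.7 -5.9]
```

The stroke turned the wheel about -30° without slipping. I release, go back up and repeat.

Emit:
drive_tool:
  steps:
    - [[0,0,0],0]
    - [[0,0,0],0]
    - [[0,0,0],0]
    - [[0,-10,0],0]
    - [[0,-20,0],0]
    - [[0,-32,0],0]
    - [[0,-42,0],0]
    - [[0,-42,0],0]
  grip: 0.5

```text
t: 5.3
position: [541.6, 3.5, 145.0]
orientation: [-90.4, 0.1, 99.7]
ft_force: [0.1, -0.6, 0.9]
width: 42.6
```

Emit:
drive_tool:
  steps:
    - [[0,0,0],0]
    - [[0,0,0],0]
    - [[0,0,0],0]
    - [[0,0,0],0]
    - [[0,0,0],0]
  grip: 0

```text
t: 5.72
position: [538.6, 3.0, 141.0]
orientation: [-89.9, 0.0, 99.7]
ft_force: [-0.5, -3.3, 1.2]
width: 17.7
```

Emit:
drive_tool:
  steps:
    - [[0,5,2],0]
    - [[0,11,4],0]
    - [[0,18,5],0]
    - [[0,25,6],0]
    - [[0,32,6],0]
    - [[0,38,6],0]
    - [[0,43,5],0]
    - [[0,43,5],0]

```text
t: 6.38
position: [528.1, 1.4, 95.4]
orientation: [-89.2, -0.0, 99.7]
ft_force: [-12.0, -4.0, 4.0]
width: 6.5
```

Emit:
drive_tool:
  steps:
    - [[0,0,0],0]
    - [[0,0,0],0]
    - [[0,0,0],0]
    - [[0,-10,-5],0]
    - [[0,-20,-5],0]
    - [[0,-32,-5],0]
    - [[0,-42,-5],0]
    - [[0,-42,-5],0]
  grip: 0.5

```text
t: 7.05
position: [541.8, 3.4, 144.2]
orientation: [-90.4, 0.1, 99.7]
ft_force: [0.9, 0.5, 0.1]
width: 42.8
```

Run:
```python
from h import *
ang(snap('scene','s3'));ang(snap('top','t3'));to((-70,1,140))
```

```text
stud angles [(15, np.float64(-139.6))]
stud angles [(2, np.float64(-37.7))]
t 7.2 standframe [-69.8   1.3] 141.7 ori [-90.2   0.   99.7] F [-0.3 -0.1  0.6] w 42.5
shift [-0.3  1.7  0.2]
```

```bash
cat >> h.py <<'E'
def tube(c,n):
    # face direction mod 90 from plane normals (4-fold circular mean), 5x5 patches on depth
    B={}
    for v in range(160,260):
        for u in range(300,370):
            if c['range_z'][v,u]>0:
                p=at(c,u,v);q=np.r_[R@(p[:2]-O),p[2]-115]
                if 52<q[1]<116 and np.hypot(q[0],q[2])<37 and np.hypot(q[0],q[2])>20: B[v,u]=q
    z=0;A=[]
    for (v,u) in B:
        P=[B[v+i,u+j] for i in range(-3,4) for j in range(-3,4) if (v+i,u+j) in B]
        if len(P)<35: continue
        P=np.array(P);_,s,V=np.linalg.svd(P-P.mean(0));m=V[2]
        if s[2]/s[1]<.35 and abs(m[1])<.35: A.append(np.arctan2(m[0],m[2]))
    A=np.array(A)
    if len(A): z=np.exp(4j*A).mean();print(n,'faces mod90',np.degrees(np.angle(z)/4).round(1),'coh',abs(z).round(2),len(A))
    else: print(n,'none')
E
python3 - <<'E'
from h import *
for i in(0,2,3):
  for n in('scene','top'):
    c=dict(np.load(f'pics/{n if i==0 else n[0]}{i}.npz'));tube(c,n+str(i))
c=dict(np.load('pics/s3.npz'));d=dict(np.load('pics/t3.npz'))
cv2.imwrite('pics/c3.png',np.hstack([cv2.resize(c['img'][160:280,310:400,::-1],(420,560),interpolation=2),cv2.resize(d['img'][155:235,310:360,::-1],(350,560),interpolation=2)]))
E
```

```text
scene0 faces mod90 13.1 coh 0.98 109
top0 faces mod90 14.3 coh 1.0 42
scene2 none
top2 none
scene3 none
top3 faces mod90 44.7 coh 0.98 136
```

View pics/c3.png

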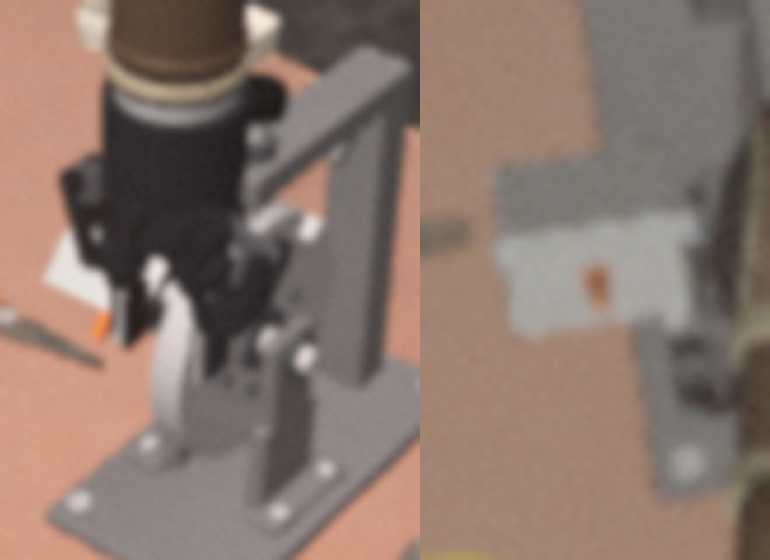

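The faces read 13.7° at the start and 44.7° now, so the notch has gone from about 104° to about 45°. The upper far face is bare, which agrees with that. I do another stroke.

Emit:
drive_tool:
  steps:
    - [[0,0,0],0]
    - [[0,0,0],0]
    - [[0,0,0],0]
    - [[0,0,0],0]
    - [[0,0,0],0]
  grip: 0

```text
t: 7.57
position: [538.3, 2.9, 139.8]
orientation: [-89.9, 0.0, 99.7]
ft_force: [-1.3, -3.0, 0.1]
width: 18.1
```

Emit:
drive_tool:
  steps:
    - [[0,5,1],0]
    - [[0,11,2],0]
    - [[0,18,2],0]
    - [[0,25,2],0]
    - [[0,32,2],0]
    - [[0,36,2],0]
    - [[0,36,2],0]

```text
t: 8.15
position: [532.1, 1.9, 102.4]
orientation: [-89.4, 0.0, 99.7]
ft_force: [-9.1, -6.9, 5.9]
width: 18.1
```

Emit:
drive_tool:
  steps:
    - [[0,0,0],0]
    - [[0,0,0],0]
    - [[0,0,0],0]
    - [[0,-10,-2],0]
    - [[0,-20,-2],0]
    - [[0,-32,-2],0]
    - [[0,-36,-2],0]
    - [[0,-36,-2],0]
  grip: 0.5

```text
t: 8.82
position: [540.9, 3.6, 142.9]
orientation: [-90.3, 0.1, 99.7]
ft_force: [0.6, 1.2, -0.0]
width: 42.8
```

Run:
```python
from h import *
c=snap('scene','s4');d=snap('top','t4');ang(c);ang(d);tube(c,'s');tube(d,'t');to((-70,1,140))
```

```text
stud angles [(3, np.float64(-165.6)), (7, np.float64(-67.3))]
stud angles [(8, np.float64(-67.1))]
s none
t faces mod90 16.2 coh 1.0 42
t 8.9 standframe [-70.3   1.5] 141.0 ori [-90.1   0.   99.7] F [-0.2 -0.  -1.1] w 42.6
shift [-0.5  1.  -0.3]
```

Emit:
drive_tool:
  steps:
    - [[0,0,0],0]
    - [[0,0,0],0]
    - [[0,0,0],0]
    - [[0,0,0],0]
    - [[0,0,0],0]
  grip: 0

```text
t: 9.33
position: [538.3, 2.9, 139.8]
orientation: [-89.9, 0.0, 99.7]
ft_force: [-1.1, -4.3, -1.2]
width: 17.4
```

Emit:
drive_tool:
  steps:
    - [[0,5,1],0]
    - [[0,10,1],0]
    - [[0,15,2],0]
    - [[0,20,2],0]
    - [[0,20,2],0]
    - [[0,20,2],0]

```text
t: 9.83
position: [532.9, 2.0, 119.2]
orientation: [-89.4, 0.0, 99.8]
ft_force: [-8.6, -5.6, 6.3]
width: 17.8
```

Emit:
drive_tool:
  steps:
    - [[0,0,0],0]
    - [[0,0,0],0]
    - [[0,0,0],0]
    - [[0,-5,10],0]
    - [[0,-10,25],0]
    - [[0,-25,50],0]
    - [[0,-45,80],0]
    - [[0,-60,110],0]
  grip: 0.5

```text
t: 10.5
position: [427.4, -15.1, 181.2]
orientation: [-90.0, -0.0, 99.7]
ft_force: [0.1, -1.0, 1.1]
width: 42.8
```

Emit:
drive_tool:
  steps:
    - [[0,-20,25],0]
    - [[0,-45,50],0]
    - [[0,-70,75],0]
    - [[0,-100,100],0]
    - [[0,-130,130],0]
    - [[0,-130,150],0]
    - [[0,-130,160],0]
  grip: 0

```text
t: 11.08
position: [269.7, -42.4, 312.4]
orientation: [-90.3, 0.2, 99.7]
ft_force: [0.1, 1.3, -0.8]
width: 0.0
```

Run:
```python
from h import *
c=snap('scene','s5');d=snap('top','t5');ang(c);ang(d);tube(c,'s');tube(d,'t');to((-70,1,140))
cv2.imwrite('pics/c5.png',np.hstack([cv2.resize(c['img'][170:270,315:390,::-1],(420,560),interpolation=2),cv2.resize(d['img'][155:235,320:374,::-1],(378,560),interpolation=2)]))
```

```text
stud angles [(9, np.float64(-80.4))]
stud angles [(9, np.float64(-85.7)), (7, np.float64(89.4))]
s faces mod90 3.6 coh 0.98 205
t faces mod90 7.1 coh 1.0 11
t 11.2 standframe [-343.7    1.8] 310.8 ori [-90.2   0.1  99.6] F [ 0.5 -0.1  0.7] w -0.4
shift [-2.000e-01  1.716e+02 -2.732e+02]
```

View pics/c5.png

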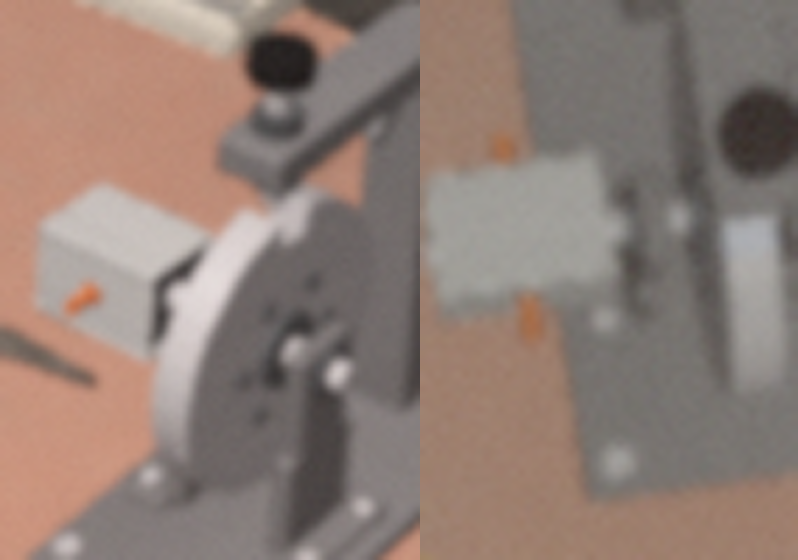

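The bare face is up with a stud on each side, and the notch is visible near (275,220) in the left crop. Next I find its angle from samples along the rim.

Run:
```python
from h import *
c=dict(np.load('pics/s5.npz'));g=cv2.cvtColor(c['img'],cv2.COLOR_RGB2GRAY).astype(np.float32)
P=lambda a,rr,y:proj(c,W((rr*np.sin(np.radians(a)),y,115+rr*np.cos(np.radians(a)))))
f=lambda a,rr,y:float(cv2.remap(g,np.float32([[P(a,rr,y)[0]]]),np.float32([[P(a,rr,y)[1]]]),1)[0,0])
for rr in(58,64,67,70):
    print(rr,[(a,round(f(a,rr,-9.5))) for a in range(-32,34,3)])
for a in(-9,0,9): print(a,[((np.array(P(a,rr,-9.5))-[315,170])*5.6).round() for rr in(75,61)])
print('bush',((np.array(proj(c,W((0,1,205))))-[315,170])*5.6),'pin tip',((np.array(proj(c,W((0,1,193))))-[315,170])*5.6),'knob',((np.array(proj(c,W((0,1,278))))-[315,170])*5.6))
```

```text
58 [(-32, 103), (-29, 102), (-26, 102), (-23, 102), (-20, 102), (-17, 102), (-14, 103), (-11, 102), (-8, 103), (-5, 103), (-2, 106), (1, 109), (4, 112), (7, 118), (10, 118), (13, 117), (16, 113), (19, 110), (22, 106), (25, 103), (28, 102), (31, 102)]
64 [(-32, 108), (-29, 107), (-26, 105), (-23, 106), (-20, 104), (-17, 104), (-14, 103), (-11, 103), (-8, 105), (-5, 112), (-2, 130), (1, 148), (4, 158), (7, 162), (10, 160), (13, 147), (16, 131), (19, 116), (22, 109), (25, 104), (28, 102), (31, 103)]
67 [(-32, 119), (-29, 115), (-26, 114), (-23, 113), (-20, 111), (-17, 110), (-14, 110), (-11, 110), (-8, 113), (-5, 122), (-2, 148), (1, 166), (4, 177), (7, 176), (10, 168), (13, 152), (16, 132), (19, 117), (22, 106), (25, 102), (28, 101), (31, 102)]
70 [(-32, 135), (-29, 131), (-26, 130), (-23, 128), (-20, 125), (-17, 125), (-14, 124), (-11, 125), (-8, 127), (-5, 140), (-2, 162), (1, 178), (4, 185), (7, 181), (10, 170), (13, 153), (16, 131), (19, 116), (22, 107), (25, 103), (28, 102), (31, 101)]
-9 [array([269., 233.]), array([270., 256.])]
0 [array([284., 220.]), array([283., 245.])]
9 [array([299., 210.]), array([295., 237.])]
bush [266.76716297 184.28844079] pin tip [265.53935763 205.97076934] knob [274.54845461  47.27972842]
```

Run:
```python
import h
from h import *
c=dict(np.load('pics/s5.npz'));d=dict(np.load('pics/t5.npz'));g=cv2.cvtColor(c['img'],cv2.COLOR_RGB2GRAY).astype(np.float32)
th=np.linspace(0,2*np.pi,60)
def knob(c,x0,x1,y0,y1):
    m=(c['img'][y0:y1,x0:x1].max(2)<75).astype(np.uint8);n,l,s,ce=cv2.connectedComponentsWithStats(m);i=1+np.argmax(s[1:,4])
    hull=cv2.convexHull(np.float32([proj(c,W((16*np.cos(t),16*np.sin(t),z))) for t in th for z in(262,278)]))
    M=cv2.moments(hull);b=np.array([M['m10'],M['m01']])/M['m00']
    print('seen',(ce[i]+[x0,y0]).round(2),s[i],'model',b.round(2)); return ce[i]+[x0,y0]-b
for O2 in((608.8,14),(608.9,12.4),(609.5,15.3)):
    h.O[:]=O2;print(O2)
    e=knob(c,350,385,170,197);knob(d,355,385,160,190)
    P=lambda a,rr,y:np.array(proj(c,W((rr*np.sin(np.radians(a)),y,115+rr*np.cos(np.radians(a)))))) + e
    f=lambda a,rr:float(cv2.remap(g,np.float32([[P(a,rr,-9.5)[0]]]),np.float32([[P(a,rr,-9.5)[1]]]),1)[0,0])
    for rr in(64,67):
        A=np.arange(-25,26,.5);y=np.array([f(a,rr) for a in A]);h_=(y.max()+(np.min(y[:40])+np.min(y[60:]))/2)/2
        k=A[y>h_];print(rr,'notch',k.min(),k.max(),(k.min()+k.max())/2)
    tube(c,'s');tube(d,'t')
```

```text
(608.8, 14)
seen [364.92 180.81] [10  6 11 10 93] model [364.21 181.37]
seen [368.19 173.37] [  8   8  11  12 100] model [368.88 173.97]
64 notch -4.0 13.0 4.5
67 notch -5.0 11.5 3.25
s faces mod90 3.6 coh 0.98 205
t faces mod90 7.1 coh 1.0 11
(608.9, 12.4)
seen [364.92 180.81] [10  6 11 10 93] model [364.7  181.62]
seen [368.19 173.37] [  8   8  11  12 100] model [369.51 173.94]
64 notch -4.0 13.0 4.5
67 notch -5.0 11.5 3.25
s faces mod90 3.5 coh 0.98 200
t faces mod90 7.0 coh 1.0 11
(609.5, 15.3)
seen [364.92 180.81] [10  6 11 10 93] model [364.04 181.06]
seen [368.19 173.37] [  8   8  11  12 100] model [368.37 173.68]
64 notch -4.0 13.0 4.5
67 notch -5.0 11.5 3.25
s faces mod90 3.4 coh 0.98 214
t faces mod90 7.1 coh 1.0 11
```

The face normals give 3.6° and the image gives about 4°, so about -3.7° remains. Short strokes lose some motion to spring-back, so I use a stroke of 8 mm.

Emit:
drive_tool:
  steps:
    - [[0,30,-20],0]
    - [[0,60,-50],0]
    - [[0,90,-80],0]
    - [[0,115,-110],0]
    - [[0,140,-140],0]
    - [[0,160,-170],0]
    - [[0,170,-200],0]
    - [[0,171,-220],0]
  grip: 0.5

```text
t: 11.85
position: [488.1, -3.8, 135.2]
orientation: [-89.7, -0.1, 99.7]
ft_force: [-0.1, 0.1, 1.2]
width: 42.5
```

Emit:
drive_tool:
  steps:
    - [[0,0,-15],0]
    - [[0,0,-30],0]
    - [[0,0,-44],0]
    - [[0,0,-53],0]
    - [[0,0,-53],0]
    - [[0,0,-53],0]

```text
t: 12.35
position: [539.6, 4.1, 138.5]
orientation: [-89.9, -0.0, 99.7]
ft_force: [-0.5, 0.6, -0.8]
width: 42.6
```

```bash
python3 -c "
from h import *
to((-70,1,140))"
```

```text
t 12.3 standframe [-69.9   1.9] 138.5 ori [-89.9  -0.   99.7] F [-0.5  0.6 -0.8] w 42.6
shift [-0.9 -1.5  0.1]
```

Emit:
drive_tool:
  steps:
    - [[-0.5,0,0],0]
    - [[-0.5,0,0],0]
    - [[-0.5,0,0],0]
    - [[-0.5,0,0],0]
    - [[-0.5,0,0],0]
  grip: 0

```text
t: 12.77
position: [538.9, 3.0, 139.2]
orientation: [-89.9, -0.0, 99.7]
ft_force: [-2.6, -1.7, 0.5]
width: 17.7
```

Emit:
drive_tool:
  steps:
    - [[0,3,0],0]
    - [[0,6,1],0]
    - [[0,8,1],0]
    - [[0,8,1],0]
    - [[0,8,1],0]

```text
t: 13.18
position: [536.5, 2.6, 131.6]
orientation: [-89.7, -0.0, 99.7]
ft_force: [-8.2, -2.0, 9.0]
width: 17.8
```

Emit:
drive_tool:
  steps:
    - [[0,0,0],0]
    - [[0,0,0],0]
    - [[0,0,0],0]
    - [[0,-5,10],0]
    - [[0,-10,25],0]
    - [[0,-30,50],0]
    - [[0,-50,80],0]
    - [[0,-70,110],0]
  grip: 0.5

```text
t: 13.85
position: [428.8, -15.5, 201.6]
orientation: [-89.9, -0.0, 99.7]
ft_force: [0.5, -0.1, 1.0]
width: 42.9
```

Emit:
drive_tool:
  steps:
    - [[0,-25,20],0]
    - [[0,-50,40],0]
    - [[0,-80,65],0]
    - [[0,-110,80],0]
    - [[0,-110,80],0]
  grip: 0

```text
t: 14.27
position: [352.2, -29.7, 317.4]
orientation: [-90.6, 0.3, 99.7]
ft_force: [1.0, 0.5, 1.4]
width: 0.1
```

```bash
cat >> h.py <<'E'
def notch(c):
    g=cv2.cvtColor(c['img'],cv2.COLOR_RGB2GRAY).astype(np.float32);e=np.array([.71,-.56])
    for rr in(64,67):
        A=np.arange(-25,26,.5);p=np.float32([np.array(proj(c,W((rr*np.sin(np.radians(a)),-9.5,115+rr*np.cos(np.radians(a))))))+e for a in A])
        y=cv2.remap(g,p[:,:1],p[:,1:],1)[:,0];h_=(y.max()+(np.min(y[:40])+np.min(y[60:]))/2)/2
        k=A[y>h_];print(rr,'notch',k.min(),k.max(),(k.min()+k.max())/2)
E
python3 - <<'E'
from h import *
c=snap('scene','s6');d=snap('top','t6');ang(c);ang(d);tube(c,'s');tube(d,'t');notch(c);to((0,0,300))
cv2.imwrite('pics/c6.png',cv2.resize(c['img'][170:270,315:390,::-1],(420,560),interpolation=2))
E
```

```text
stud angles [(11, np.float64(-89.0))]
stud angles [(11, np.float64(-89.4)), (9, np.float64(83.7))]
s faces mod90 -1.6 coh 0.98 190
t faces mod90 -7.6 coh 0.73 2
64 notch -10.0 7.0 -1.5
67 notch -11.0 6.0 -2.5
t 14.4 standframe [-260.5    0.8] 312.9 ori [-90.3   0.1  99.7] F [-0.7 -0.2 -0.4] w 0.2
shift [  -0.6   14.2 -260.4]
```

The wheel now reads about -2° (about 2.6 mm), within what the pin tolerates. Next I go over the knob with the fingers shut and press.

Emit:
drive_tool:
  steps:
    - [[0,-4,-30],0]
    - [[0,-7,-65],0]
    - [[0,-7,-100],0]
    - [[0,-7,-135],0]
    - [[0,-7,-170],0]
    - [[0,-7,-205],0]
    - [[0,-7,-235],0]
    - [[0,-7,-255],0]
  grip: 0

```text
t: 15.03
position: [604.9, 15.0, 314.8]
orientation: [-89.8, -0.1, 99.7]
ft_force: [-0.8, 0.0, -0.5]
width: -0.4
```

Emit:
drive_tool:
  steps:
    - [[0,0,-3],0]
    - [[0,0,-5],0]
    - [[0,0,-5],0]
    - [[0,0,-5],0]

```text
t: 15.37
position: [606.6, 14.8, 317.3]
orientation: [-89.9, -0.0, 99.7]
ft_force: [0.2, 0.2, 0.1]
width: 0.3
```

```bash
python3 -c "
from h import *
to((0,0,290))"
```

```text
t 15.4 standframe [-2.   1.2] 317.3 ori [-89.9  -0.   99.7] F [0.2 0.2 0.1] w 0.3
shift [-1.2 27.3 -2.1]
```

Emit:
drive_tool:
  steps:
    - [[-1,8,-2],0]
    - [[-1,18,-2],0]
    - [[-1,26,-2],0]
    - [[-1,30,-2],0]
    - [[-1,33,-2],0]
    - [[-1,35,-2],0]
    - [[-1,37,-2],0]
    - [[-1,37,-2],0]

```text
t: 16.03
position: [610.2, 14.2, 281.3]
orientation: [-90.0, 0.0, 99.7]
ft_force: [-0.3, -0.7, 1.0]
width: 0.2
```

Emit:
drive_tool:
  steps:
    - [[0,2,0],0]
    - [[0,4,0],0]
    - [[0,6,0],0]
    - [[0,8,0],0]
    - [[0,10,0],0]
    - [[0,10,0],0]
    - [[0,10,0],0]

```text
t: 16.62
position: [610.1, 14.2, 270.8]
orientation: [-90.0, -0.0, 99.7]
ft_force: [0.4, 0.5, 1.2]
width: -0.2
```

Emit:
drive_tool:
  steps:
    - [[0,1,0],0]
    - [[0,2,0],0]
    - [[0,2,0],0]

```text
t: 16.87
position: [610.2, 14.2, 270.0]
orientation: [-90.0, 0.0, 99.7]
ft_force: [-1.2, 0.8, 4.4]
width: 0.0
```

Emit:
drive_tool:
  steps:
    - [[0,1,0],0]
    - [[0,1,0],0]
    - [[0,1,0],0]

```text
t: 17.12
position: [610.2, 14.2, 270.0]
orientation: [-90.0, 0.0, 99.7]
ft_force: [-2.8, -0.7, 7.2]
width: 0.0
```

The tool is on the stop: TCP 270.0 puts the fingertips at 262.0, and the force is rising. I back off and check.

Emit:
drive_tool:
  steps:
    - [[0,-4,0],0]
    - [[0,-12,0],0]
    - [[0,-30,0],0]
    - [[0,-50,0],0]
    - [[0,-60,30],0]
    - [[0,-60,65],0]
    - [[0,-60,100],0]
    - [[0,-60,135],0]

```text
t: 17.78
position: [475.7, -8.7, 328.3]
orientation: [-90.0, 0.0, 99.7]
ft_force: [0.1, -0.1, 0.4]
width: 0.0
```

Emit:
drive_tool:
  steps:
    - [[0,0,35],0]
    - [[0,0,70],0]
    - [[0,0,105],0]
    - [[0,0,130],0]
    - [[0,0,130],0]
    - [[0,0,130],0]

```text
t: 18.28
position: [348.4, -30.5, 328.6]
orientation: [-90.1, 0.0, 99.6]
ft_force: [-0.1, -1.1, -0.6]
width: -0.5
```

Run:
```python
from h import *
c=snap('scene','s7');d=snap('top','t7');tube(c,'s');notch(c);to((0,0,300))
for n,q,(u,v) in(('s',c,(365,185)),('t',d,(368,174))):
    for k in('5','7'):
        z=dict(np.load(f'pics/{n}{k}.npz'));im=z['img'][v-18:v+18,u-15:u+15].max(2)<75
        P=np.array([at(z,u-15+b,v-18+a) for a,b in zip(*np.nonzero(im))]);P=P[np.hypot(*(P[:,:2]-O).T)<22]
        print(n,k,'knob top z',np.percentile(P[:,2],[50,75,90]).round(1),len(P))
s0=dict(np.load('pics/t5.npz'));b=dict(np.load('pics/top0.npz'))
cv2.imwrite('pics/c7.png',np.hstack([cv2.resize(c['img'][170:270,315:390,::-1],(420,560),interpolation=2),cv2.resize(d['img'][115:275,250:440,::-1],(380,560),interpolation=2)]))
```

```text
s faces mod90 -1.7 coh 0.98 229
64 notch -10.0 6.5 -1.75
67 notch -11.0 6.5 -2.25
t 18.4 standframe [-2.629e+02 -2.000e-01] 328.7 ori [-90.1   0.   99.7] F [-0.3  0.  -0.2] w -0.0
shift [ 2.000e-01  2.920e+01 -2.628e+02]
s 5 knob top z [275.  276.3 277.4] 95
s 7 knob top z [258.6 260.7 261.8] 106
t 5 knob top z [275.6 277.6 278.8] 100
t 7 knob top z [260.4 262.4 263.2] 93
```

View pics/c7.png

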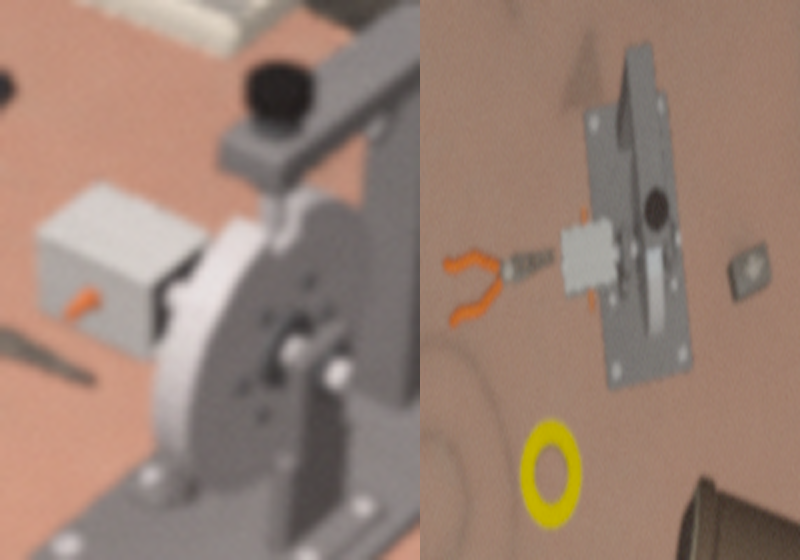

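The knob dropped 15 to 16 mm, the pin sits in the notch at (275,215), the bare face is up, and the tools are where they were. I hand the job in.

```bash
python3 -c "
from rig import r
print(r.close_job())"
```

```text
the job is handed in; nothing more can be done
None
```

The notch is at the top with the pin locked down in it and the tube's bare face up. The job is handed in, though the system reports no verdict.

I turned the wheel about -105° in five pinch-and-pull strokes on the near rim. Then I pressed the knob down with the shut fingers until it hit its stop, and backed the arm clear.

**Last checks:**
- **Pin:** the knob top fell from about 277 to 262 mm, so it is about 15–16 mm down. At the stop the fingertips were at 262.0 mm.
- **Notch:** it reads about 2° (2–3 mm) past the top, which is inside the 8 mm limit. The face normals and the image of the notch agree on this.
- **Robot and tools:** the gripper stands clear with no force on it. In the last top view the weight, pliers and tape look unmoved; I judged this by eye and did not measure it.

**Disagreements:**
- The two cameras differ by about 2–3 mm on where the stand is.
- The tube angle from the top camera was unreliable near the end because too few depth patches were usable. I relied on the scene camera there.
- In the second stroke the fingers slipped off the rim at the end. The later strokes made up for it.
- The gripper could not be leaned back with this interface, so I worked with it upright in front of the bracket nose.

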